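# Tap the stuck bar of a carton gauge back to its stops

### The job

The plywood bar of the carton gauge is stuck at the near end of its slots. Take the short wooden mallet by its handle and, with light taps of the mallet's head on the bar's two black pads, first one end, then the other, one to two centimetres at a time so that the bar never goes badly crooked, drive the bar away until both ends rest against the two stop blocks. Then stand the mallet back on its head on the bench, let go and draw clear; touch the gauge with the mallet only.

Things in the scene. Friction and masses are not known exactly. Their poses are not given: they have to be found in the camera images.
- mallet_handle (a point): Handle centre of a wooden mallet standing on its head left or right of the gauge (a stamp with a round knob is opposite). Head 100 (x) x 50 (y) x 55 mm high; struck faces are its two x ends, 50 mm from the handle's axis. Handle: upright 26 mm square bar, 55 to 119 mm above the underside; this point is at 91 mm. 0.32 kg. x, y along the head, z up.
- gauge: Fixed aluminium plate 180 (x) x 260 (y) x 10 mm; origin centre of underside, z up, x away from the robot (within 20 degrees), the way the bar goes. On it a plywood bar along y, 240 x 25 mm, top at 55 mm (steel studs to 67), in two slots at y +90 and -90. Each end sticks with about 6 N, slides by itself 45 mm to a dark stop block while the other end pivots, and stays where left.
- pad_left (a point): Centre of the front face of the black pad on the bar's left end (gauge y +90 mm), 35 mm above the bench. Pad 44 mm wide, from 14 to 54 mm above the bench. x away from the robot, z up, turning with the bar. In the gauge's frame its x is -45.5 mm at the start, -0.5 mm at the stop; nothing stands on the plate before it.
- pad_right (a point): The same point on the like pad of the bar's right end (gauge y -90 mm); same x values at the start and at the stop.
Things that resemble listed ones, but are neither listed nor needed, are in the scene too. Leave any purple look-alike of the part that bears mallet_handle alone.

How it is judged:
By the outcome, as a careful person would: the job done as asked, in the order asked, and still so for the second after the job is handed in, with the robot touching nothing.
It also fails if it takes over 61 s, if anything falls off the work surface, if the arm or the gripper's body presses on something with over 40 N, if the wrist force passes 120 N, or if a joint passes its speed limit or range.

### The arm

A 6-joint arm with a two-finger parallel gripper is mounted at the origin on the work surface. World frame = base frame: x ahead of the robot, y to its left, z up, the work surface at z = 0. Lengths are in m, angles in rad, forces in N, time in s.
With the tool pointing down it reaches from about 0.35 to 0.925 m from the base axis. Payload 6.4 kg.
Tool frame: the origin (TCP) lies midway between the tips of the shut fingers; the grasp point (between the pads) lies manip.grasp_offset behind it (manip.grasp_offset is the distance from the TCP to the grasp point, in m); z points along the fingers, y is the line along which they close (so a half turn about z gives the same grasp; the last joint's range is limited). The gripper opens to 85 mm and grips with 20 to 120 N. Pads are 22 mm wide; open, the fingers measure 114 mm over their backs; the gripper's body (76 mm by 85 mm) begins 54 mm behind the grasp point. The pads swing forward as they close: fully open they stand 13 mm farther back than shut.
Start: joints at [-1.355, 0.245, 1.558, -0, 1.339, -0.174], TCP at [0.247, -0.601, 0.231] pointing down, gripper open.
Joint ranges: [-3.13, 3.13], [-1.02, 2.26], [0.13, 2.54], [-0.95, 4.09], [0.21, 2.88], [-2.74, 2.74]. Speed limits (rad/s): [2.57, 2.57, 3.14, 3.14, 3.14, 3.14].

### API

Orientations are given as [roll, pitch, yaw] about the fixed x, y, z axes, in that order (R = Rz(yaw) Ry(pitch) Rx(roll)).
In Python, from workcell import manip, optics, spotter gives the robot as it stands.
- The arm moves only by the tool step_arm, never from a script. Its argument "increments" is a list that holds one entry, the list of rows, each a list of 7 numbers: the turn, a rotation vector about the tool's x, y, z in rad, then the shift along the tool's x, y, z in m, then the closure in counts, from 0 (fully open) to 255 (shut). In form: [[[wx, wy, wz, x, y, z, jaw], ...]]. A call has 1 to 12 rows; each row is the pose to reach, as a shift and turn from the pose commanded when the call began, along the tool's axes at that moment; what a row does not reach only later rows make up. A row lasts 1/8 s, in which the tool goes at most 62.5 mm and 10.7 degrees, less where a joint would pass 70% of its speed; a pose out of reach is approached as far as the arm can. A call with a gripper value outside its range is refused whole. The fingers move at their own pace and stop on an object; "squeeze" is the grip in N (left out, the last holds). Time passes only in rows, so rows that repeat a pose let the fingers close. It gives the time, the measured TCP pose, the force, the opening and the grip force at its end, in the units of the state.
- manip.state(): the state, without advancing time (a new reading comes with each control period).
- optics.camera(name): name is "scene" or "top" or "wrist"; returns the picture (420x560x3 uint8, red, green, blue); there is no depth.
- optics.get_calibration(name): a dict with "K" (3x3 intrinsics, pixels), "R" (3x3) and "t" (3): a world point X has camera coordinates R X + t; the wrist camera has in their place "T_tool_cam" (4x4, takes a point from camera to tool coordinates, whose origin is the TCP and whose axes are the flange's). Camera axes: x right, y down, z forward; pixel columns grow to the right and rows downward; lengths in m; the calibration is good to about 2 mm. A picture is of the moment at which its call begins: read the wrist's pose just before it. get_calibration takes no time and is no camera call.
- manip.sign_off(): hands the job in; it is judged then, once.
Trained networks look in the newest picture that a camera, given by its name, has taken for a name from the list of things; names that differ only in an ending like _2 or _b are one class to them, and where a whole thing is asked for, a point or a joint stands for the part that bears it (a point fixed in the world has none). Each returns a list of dicts, best first, with "score" (0 to 1); they miss things now and then, are a little off and sometimes report something else, mostly with a low value. They report only what shows in the picture. A call takes as long as a camera call. They do not tell look-alikes from the thing itself.
- spotter.find_in(name, camera): "at" ([column, row] as shares, 0 to 1, of the picture: columns of its width, rows of its height, amid what is visible of it).
- spotter.pinpoint(name, camera): "at" ([column, row] as shares, 0 to 1, of the picture: columns of its width, rows of its height: a listed point, or the origin of a listed thing).
The state is a dict: "time_s": time; "joint_pos": joint angles; "qvel": joint speeds; "joint_torque": joint torques, N m; "eef_pos": TCP position; "eef_rot": TCP orientation; "contact_force": force on the tool from outside, world axes, zero at the start; "wrist_torque": the same for the moment, N m; "finger_gap": opening from 0.0 (shut) to 1.0 (fully open); "finger_force": force on a finger pad.
Only numpy, scipy, OpenCV 4.12 (cv2) and the standard library are available. Lean on these libraries where they do the work, as an engineer would, in place of code of your own. Each camera call takes 0.05 s, during which the arm holds its last target. There are 200 camera calls.

## Working session

There is one attempt and no reset: what is moved stays moved. The work goes in short steps, Python scripts to look and compute and a tool call to move; the robot and the scene stay as the last step left them, time stands still between calls to the robot, and variables do not carry over. Pictures are saved under pics/ and viewed, at most 10 in all, crops included, and the job is handed in when it is done.

Besides the shell and the picture viewer there is one more tool, called after "Emit:" as name(argument=value, ...), one argument or row to a line, values as JSON. step_arm: Moves the arm, as the interface text tells. Its arguments: {"type":"object","properties":{"increments":{"type":"array","items":{"type":"array","items":{"type":"array","items":{"type":"number"}}}},"squeeze":{"type":"number"}},"required":["increments"]}

```bash
mkdir -p pics
cat > h.py <<'E'
import numpy as np, cv2
from workcell import manip, optics, spotter
from scipy.spatial.transform import Rotation as Ro
def shot(n,f=None):
    im=optics.camera(n)
    if f: cv2.imwrite('pics/'+f,im[:,:,::-1])
    return im
def P(n):
    c=optics.get_calibration(n); return np.array(c['K']),np.array(c['R']),np.array(c['t'])
def ray(n,at,z=None):
    K,R,t=P(n); uv=np.array([at[0]*560,at[1]*420,1]); d=R.T@np.linalg.solve(K,uv); o=-R.T@t
    return o+d*(z-o[2])/d[2]
def proj(n,X):
    K,R,t=P(n); p=K@(R@np.array(X)+t); return p[:2]/p[2]
def tool():
    s=manip.state(); return np.array(s['eef_pos']),Ro.from_euler('xyz',s['eef_rot']).as_matrix(),s
E
python3 - <<'E'
from h import *
a=shot('scene');b=shot('top')
cv2.imwrite('pics/a.png',cv2.resize(a[:,:,::-1],(800,600)));cv2.imwrite('pics/b.png',cv2.resize(b[:,:,::-1],(800,600)))
Z={'mallet_handle':.091,'gauge':0,'pad_left':.035,'pad_right':.035}
for n in Z:
  for c in('scene','top'):
    for r in spotter.pinpoint(n,c)[:4]: print(n,c,np.round(np.array(r['at'])*[800,600]),round(r['score'],2),ray(c,r['at'],Z[n]).round(4))
s=manip.state();print(s,manip.grasp_offset)
E
```

```text
mallet_handle scene [368. 252.] 0.83 [0.3963 0.0832 0.091 ]
mallet_handle scene [177. 404.] 0.81 [ 0.4592 -0.3023  0.091 ]
mallet_handle scene [122. 351.] 0.66 [ 0.3224 -0.3167  0.091 ]
mallet_handle scene [251. 303.] 0.63 [ 0.3659 -0.1263  0.091 ]
mallet_handle top [341. 370.] 0.92 [0.4015 0.1003 0.091 ]
mallet_handle top [628. 333.] 0.88 [ 0.4643 -0.2998  0.091 ]
mallet_handle top [651. 436.] 0.88 [ 0.3244 -0.3278  0.091 ]
mallet_handle top [504. 397.] 0.66 [ 0.3713 -0.1273  0.091 ]
gauge scene [453. 410.] 0.94 [0.6712 0.0115 0.    ]
gauge top [411. 208.] 0.9 [0.6658 0.0115 0.    ]
pad_left scene [477. 346.] 0.94 [0.6293 0.1054 0.035 ]
pad_left top [343. 226.] 0.56 [0.6238 0.1142 0.035 ]
pad_right scene [384. 401.] 0.59 [ 0.6103 -0.0689  0.035 ]
pad_right top [463. 234.] 0.66 [ 0.6157 -0.0716  0.035 ]
{'time_s': 0.5, 'joint_pos': array([-1.35512187e+00,  2.45114784e-01,  1.55783765e+00,  1.22457838e-05,
        1.33872438e+00, -1.74111852e-01]), 'qvel': array([-0.00146518, -0.00078752,  0.00290407,  0.00013253,  0.00074372,
       -0.00208108]), 'joint_torque': array([-1.91575685e-05, -4.29085994e+01, -3.26081336e+01, -1.30986336e-04,
        1.08360960e-03, -1.78135672e-06]), 'eef_pos': array([ 0.24699256, -0.60123121,  0.23126052]), 'eef_rot': array([-3.14151183e+00, -2.63164140e-05,  3.89783494e-01]), 'contact_force': array([ 0.40738282, -0.14150468, -0.04522021]), 'wrist_torque': array([-0.03272524,  0.01829588, -0.05157988]), 'finger_force': 0.0, 'finger_gap': 0.995489729737484} 0.0187
```

View pics/a.png

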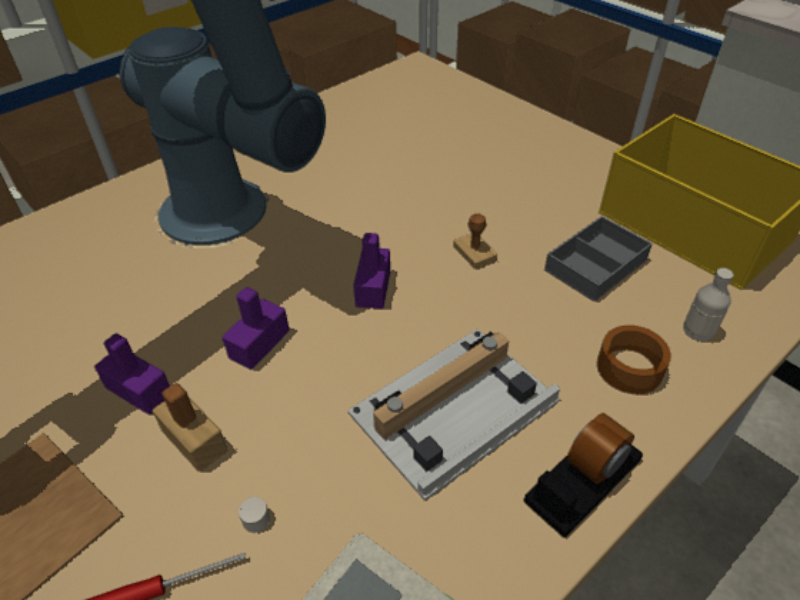

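View pics/b.png

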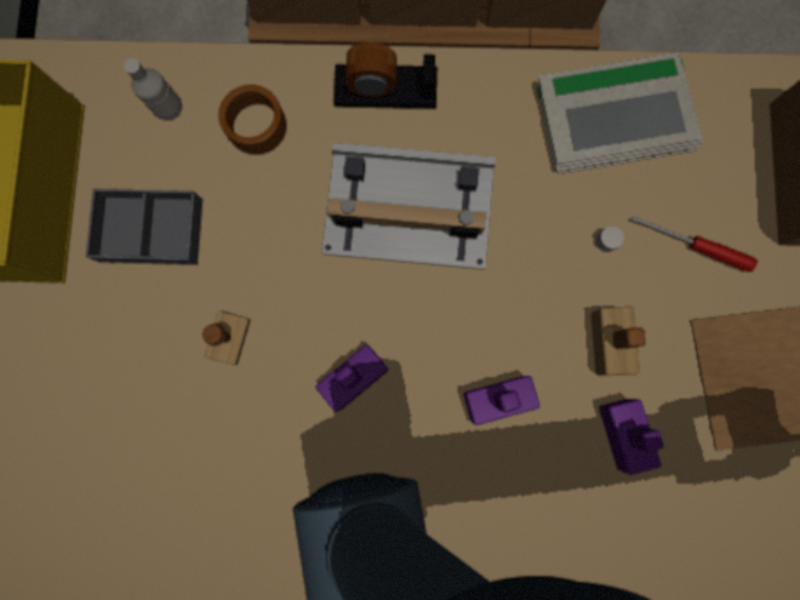

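Candidates for mallet_handle: the wooden mallet at scene (177,404) / top (628,333). The purple look-alikes are at scene (122,351), (251,303) and (368,252), and the stamp with its round knob is at top (215,335). I choose the wooden one, on the right at about (0.462, -0.301), which lies opposite the stamp.

Run:
```python
from h import *
b=shot('top')
c=b[190:350,370:530]; cv2.imwrite('pics/c.png',cv2.resize(c[:,:,::-1],(600,600),interpolation=cv2.INTER_CUBIC))
print(optics.get_calibration('wrist'))
```

```text
{'K': array([[312.19250604,   0.        , 274.40283075],
       [  0.        , 312.19250604, 207.21294502],
       [  0.        ,   0.        ,   1.        ]]), 'T_tool_cam': array([[ 8.04657969e-04, -9.46073163e-01, -3.23952037e-01,
         8.35999093e-02],
       [ 9.99999676e-01,  7.62244864e-04,  2.57810693e-04,
         5.14893235e-04],
       [ 3.02299896e-06, -3.23952140e-01,  9.46073470e-01,
        -1.42642065e-01],
       [ 0.00000000e+00,  0.00000000e+00,  0.00000000e+00,
         1.00000000e+00]])}
```

View pics/c.png

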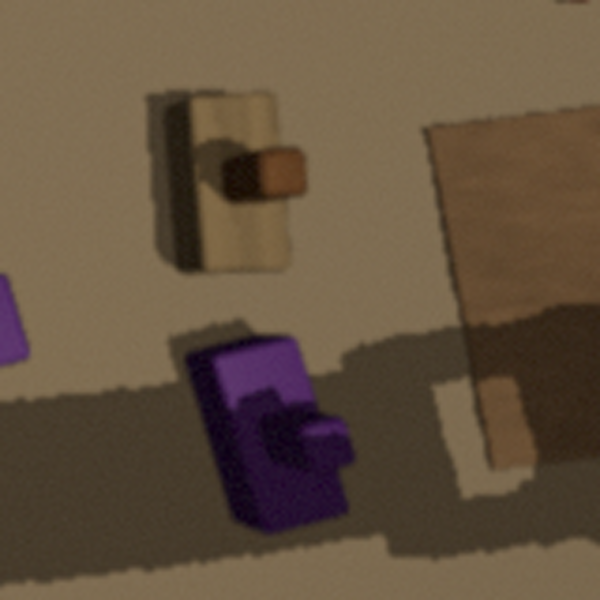

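Emit:
step_arm(
  increments=[
    [[0,0,-0.62,0.16,-0.1,0,0],[0,0,-1.25,0.313,-0.197,0,0],[0,0,-1.25,0.313,-0.197,0,0],[0,0,-1.25,0.313,-0.197,0,0],[0,0,-1.25,0.313,-0.197,0,0],[0,0,-1.25,0.313,-0.197,0,0],[0,0,-1.25,0.313,-0.197,0,0],[0,0,-1.25,0.313,-0.197,0,0],[0,0,-1.25,0.313,-0.197,0,0],[0,0,-1.25,0.313,-0.197,0,0]],
  ],
)

```text
time_s: 1.8
eef_pos: [0.4613, -0.3007, 0.2313]
eef_rot: [3.142, -0.0, 1.638]
contact_force: [-0.0, -0.1, 1.4]
finger_gap: 1.002
finger_force: 0.0
```

```bash
cat >> h.py <<'E'
def wray(at,z,T):
    p,R,_=T; c=optics.get_calibration('wrist'); M=np.array(c['T_tool_cam'])
    d=R@M[:3,:3]@np.linalg.solve(np.array(c['K']),[at[0]*560,at[1]*420,1]); o=p+R@M[:3,3]
    return o+d*(z-o[2])/d[2]
E
python3 - <<'E'
from h import *
T=tool();a=shot('wrist','w1.png');print(T[0],T[2]['eef_rot'])
for r in spotter.pinpoint('mallet_handle','wrist')[:3]: print(np.array(r['at'])*[560,420],r['score'],wray(r['at'],.091,T))
b=shot('top')
for c in('scene','top'):
    shot(c)
    for n,z in(('mallet_handle',.091),('gauge',0),('pad_left',.035),('pad_right',.035)):
      for r in spotter.pinpoint(n,c)[:4]:
        print(n,c,np.round(np.array(r['at'])*[800,600]),round(r['score'],2),ray(c,r['at'],z).round(4))
E
```

```text
[ 0.46129985 -0.30073763  0.23128595] [ 3.14159250e+00 -3.18982202e-05  1.63753263e+00]
[271.208 189.882] 0.84 [ 0.45838516 -0.29753133  0.091     ]
[128.296 201.894] 0.56 [ 0.32335988 -0.31855056  0.091     ]
mallet_handle scene [370. 255.] 0.82 [0.4032 0.0811 0.091 ]
mallet_handle scene [173. 402.] 0.8 [ 0.4529 -0.3042  0.091 ]
mallet_handle scene [120. 354.] 0.65 [ 0.3242 -0.3209  0.091 ]
mallet_handle scene [249. 310.] 0.58 [ 0.3749 -0.136   0.091 ]
gauge scene [453. 409.] 0.72 [0.6707 0.0128 0.    ]
pad_right scene [384. 403.] 0.92 [ 0.614  -0.0716  0.035 ]
mallet_handle top [507. 401.] 0.77 [ 0.3655 -0.1303  0.091 ]
mallet_handle top [348. 373.] 0.74 [0.3972 0.0905 0.091 ]
mallet_handle top [631. 340.] 0.58 [ 0.4554 -0.304   0.091 ]
gauge top [411. 208.] 0.89 [0.6665 0.0103 0.    ]
pad_left top [349. 226.] 0.84 [0.6242 0.1053 0.035 ]
pad_right top [459. 233.] 0.98 [ 0.6171 -0.0645  0.035 ]
```

View pics/w1.png

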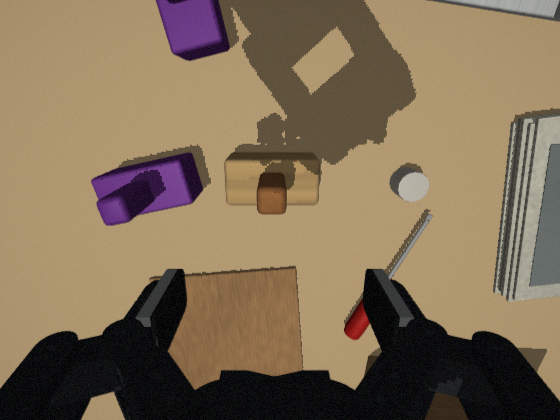

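The wrist view shows the wooden mallet's head with its top-face corners near (227,154), (320,154), (319,206) and (226,205). The square handle's top is near (271,200), aligned with the image axes, and the purple mallet is clear to the left at (150,190).

Run:
```python
from h import *
T=tool()
f=lambda u,v,z:wray((u/560,v/420),z,T).round(4)
q=[f(227,154,.055),f(320,154,.055),f(319.5,206,.055),f(226,205,.055)];print(q,np.mean(q,0))
a=cv2.imread('pics/w1.png');print(f(258,212,.119),f(286,212,.119),f(258,190,.119))
```

```text
[array([ 0.4116, -0.2723,  0.055 ]), array([ 0.5063, -0.2656,  0.055 ]), array([ 0.5123, -0.3214,  0.055 ]), array([ 0.4117, -0.3273,  0.055 ])] [ 0.460475 -0.29665   0.055   ]
[ 0.4484 -0.3097  0.119 ] [ 0.4727 -0.308   0.119 ] [ 0.4474 -0.2899  0.119 ]
```

Emit:
step_arm(
  increments=[
    [[0,0,0,0.004,-0.001,0.06,0],[0,0,0,0.004,-0.001,0.115,0],[0,0,0,0.004,-0.001,0.145,0],[0,0,0,0.004,-0.001,0.158,0],[0,0,0,0.004,-0.001,0.158,60],[0,0,0,0.004,-0.001,0.158,120],[0,0,0,0.004,-0.001,0.158,255],[0,0,0,0.004,-0.001,0.158,255],[0,0,0,0.004,-0.001,0.158,255],[0,0,0,0.004,-0.001,0.158,255]],
  ],
  squeeze=100,
)

```text
time_s: 3.7
eef_pos: [0.461, -0.2969, 0.0747]
eef_rot: [3.14, 0.002, 1.64]
contact_force: [-4.5, 1.2, 6.9]
finger_gap: 0.288
finger_force: 97.6
```

Emit:
step_arm(
  increments=[
    [[0,0,0,0,0,-0.03,255],[0,0,0,0,0,-0.08,255],[0,0,0,0,0,-0.14,255],[0,0,0,0.04,0.01,-0.185,255],[0,0,0,0.09,0.02,-0.185,255],[0,0,0,0.14,0.03,-0.185,255],[0,0,0,0.19,0.04,-0.185,255],[0,0,0,0.23,0.05,-0.185,255],[0,0,0,0.264,0.058,-0.185,255],[0,0,0,0.264,0.058,-0.185,255],[0,0,0,0.264,0.058,-0.185,255]],
  ],
)

```text
time_s: 5.08
eef_pos: [0.4997, -0.029, 0.2578]
eef_rot: [-3.141, 0.0, 1.64]
contact_force: [0.5, -0.1, -2.1]
finger_gap: 0.292
finger_force: 98.8
```

Run:
```python
from h import *
T=tool();a=shot('wrist','w2.png');print(T[0],T[2]['eef_rot'])
for n,z in(('gauge',0),('pad_left',.035),('pad_right',.035)):
    for r in spotter.pinpoint(n,'wrist')[:2]: print(n,np.array(r['at'])*[560,420],r['score'],wray(r['at'],z,T))
```

```text
[ 0.49974569 -0.02900435  0.25780017] [-3.14081606e+00  5.62042133e-06  1.63989649e+00]
gauge [411.712 142.086] 0.94 [0.67085806 0.01609537 0.        ]
pad_left [407.68  52.29] 0.72 [0.6313177  0.11160703 0.035     ]
pad_right [367.304 213.906] 0.72 [ 0.61895254 -0.07167583  0.035     ]
```

View pics/w2.png

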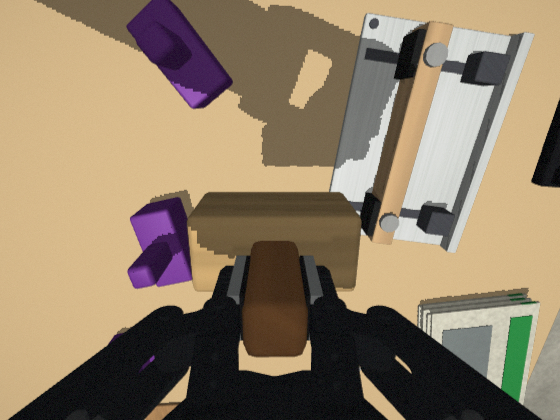

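The wrist view shows the mallet held level. The gauge is at right, with plate corners near (365,13), (532,34) and (453,251), pads at about (408,52) and (369,214), and stops at about (485,67) and (436,220).

Run:
```python
from h import *
T=tool()
f=lambda u,v,z:wray((u/560,v/420),z,T)
A=f(365,13,.01);B=f(331,191,.01);C=f(532,34,.012);D=f(453,251,.012)
for p in(A,B,C,D):print(p.round(4))
print('near yaw',-np.degrees(np.arctan2((A-B)[0],(A-B)[1])),'far',-np.degrees(np.arctan2((C-D)[0],(C-D)[1])),'len',np.linalg.norm(C-D),np.linalg.norm(C-A))
print('ctr AD',(A+D)/2)
# studs z=.067
s1=f(435,54,.067);s2=f(390,223,.067);print(s1,s2,np.linalg.norm(s1-s2),-np.degrees(np.arctan2((s1-s2)[0],(s1-s2)[1])))
```

```text
[0.587  0.1499 0.01  ]
[ 0.5755 -0.053   0.01  ]
[0.774  0.1419 0.012 ]
[ 0.7544 -0.1266  0.012 ]
near yaw -3.217919989129035 far -4.1918073408738366 len 0.2692146231574798 0.1872728678078398
ctr AD [0.6706597  0.01166297 0.011     ]
[0.64664401 0.10615612 0.067     ] [ 0.63627698 -0.07084667  0.067     ] 0.17730613008529222 -3.351975023431417
```

Emit:
step_arm(
  increments=[
    [[0,0,0.04,0.045,0.02,0,255],[0,0,0.09,0.09,0.04,0.02,255],[0,0,0.132,0.134,0.063,0.06,255],[0,0,0.132,0.134,0.063,0.11,255],[0,0,0.132,0.134,0.063,0.15,255],[0,0,0.132,0.134,0.063,0.164,255],[0,0,0.132,0.134,0.063,0.164,255],[0,0,0.132,0.134,0.063,0.164,255]],
  ],
)

```text
time_s: 6.28
eef_pos: [0.5554, 0.1089, 0.0966]
eef_rot: [3.137, -0.0, 1.507]
contact_force: [-0.1, 0.2, -2.5]
finger_gap: 0.29
finger_force: 99.2
```

Run:
```python
from h import *
a=shot('scene'); cv2.imwrite('pics/d.png',cv2.resize(a[180:380,180:447,::-1],(800,600),interpolation=cv2.INTER_CUBIC));print(tool()[2]['eef_pos'],tool()[2]['contact_force'])
```

```text
[0.55543313 0.10897741 0.09666369] [-0.56518267  0.32543813 -2.74928564]
```

View pics/d.png

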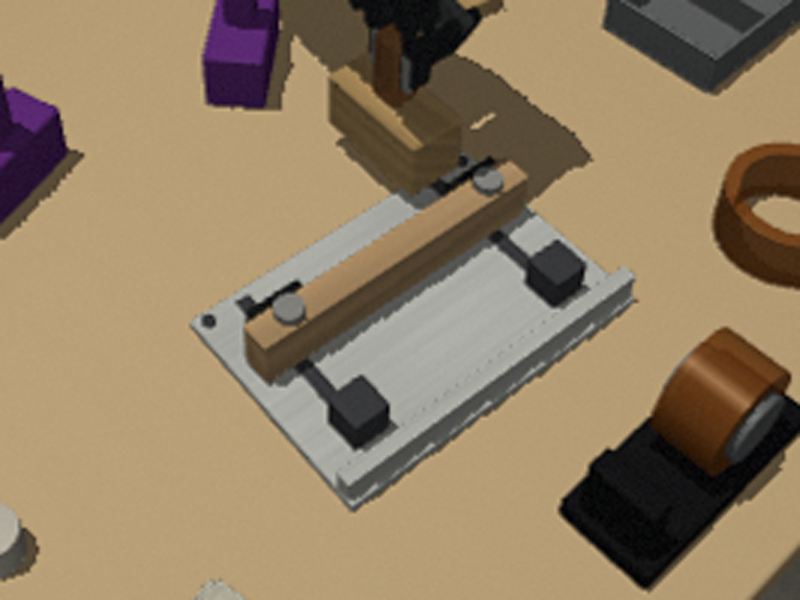

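Emit:
step_arm(
  increments=[
    [[0,0,0,0,0.01,0,255],[0,0,0,0,0.016,0,255],[0,0,0,0,0.02,0,255],[0,0,0,0,0.024,0,255],[0,0,0,0,0.028,0,255],[0,0,0,0,0.032,0,255],[0,0,0,0,0.036,0,255]],
  ],
)

```text
time_s: 7.2
eef_pos: [0.5872, 0.1077, 0.0936]
eef_rot: [-3.134, -0.001, 1.508]
contact_force: [-9.0, 1.3, 1.5]
finger_gap: 0.294
finger_force: 99.8
```

```bash
cat > g.py <<'E'
from h import *
def bar(f):
    # positions of studs in top & pads, in gauge frame
    a=shot('top'); 
    if f: cv2.imwrite('pics/'+f,cv2.resize(a[80:200,210:370,::-1],(800,600),interpolation=cv2.INTER_CUBIC))
    c=np.array([.668,.0115]);g=np.array([[.998,-.063],[.063,.998]])
    for n in('pad_left','pad_right'):
        for cam in('top','scene'):
            if cam=='scene' : shot('scene')
            for r in spotter.pinpoint(n,cam)[:1]: print(n,cam,(g@(ray(cam,r['at'],.035)[:2]-c)).round(4),round(r['score'],2))
E
python3 -c "
from g import *
s=tool()[2];print(s['eef_pos'],s['contact_force']);bar(None)"
```

```text
[0.58721042 0.10770669 0.09355464] [-8.96587391  1.30315214  1.54680325]
pad_left scene [-0.0285  0.0933] 0.79
pad_right top [-0.0477 -0.0778] 0.62
pad_right scene [-0.0427 -0.0841] 0.62
```

Emit:
step_arm(
  increments=[
    [[0,0,0,0,-0.015,0,255],[0,0,0,0,-0.03,0,255],[0,0,0,-0.05,-0.035,0,255],[0,0,0,-0.1,-0.035,0,255],[0,0,0,-0.15,-0.035,0,255],[0,0,0,-0.18,-0.03,0,255],[0,0,0,-0.18,-0.02,0,255],[0,0,0,-0.18,-0.015,0,255],[0,0,0,-0.18,-0.01,0,255],[0,0,0,-0.18,-0.005,0,255],[0,0,0,-0.18,0,0,255],[0,0,0,-0.18,0.005,0,255]],
  ],
)

```text
time_s: 9.05
eef_pos: [0.5808, -0.0724, 0.0931]
eef_rot: [-3.134, 0.001, 1.51]
contact_force: [-9.0, -4.3, 0.7]
finger_gap: 0.291
finger_force: 99.6
```

```bash
python3 -c "
from g import *
s=tool()[2];print(s['eef_pos'],s['contact_force']);bar('e.png')"
```

```text
[ 0.5807738  -0.07243247  0.09314764] [-8.95147868 -4.28349691  0.70838789]
pad_left top [-0.0378  0.0995] 0.69
pad_left scene [-0.0311  0.0966] 0.74
pad_right scene [-0.0377 -0.0876] 0.67
```

View pics/e.png

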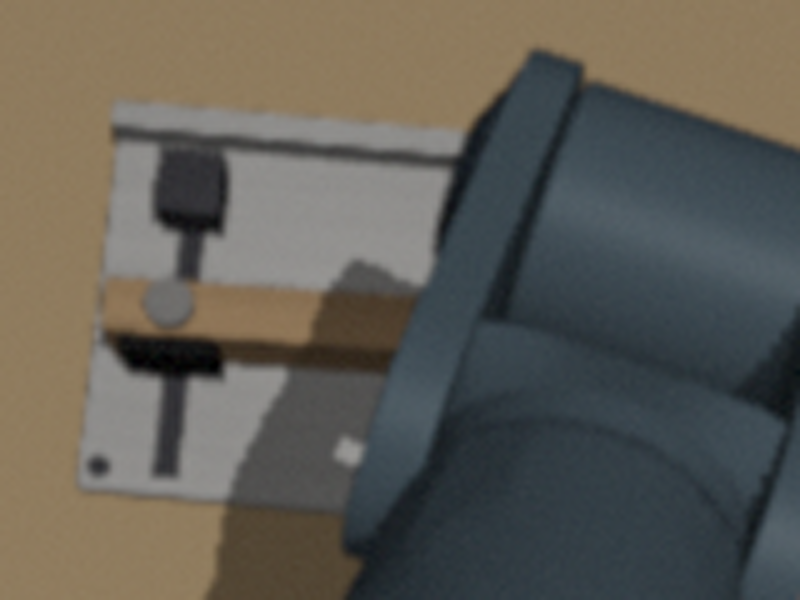

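Emit:
step_arm(
  increments=[
    [[0,0,0,0,-0.012,0,255],[0,0,0,0,-0.025,0,255],[0,0,0,0.05,-0.03,0,255],[0,0,0,0.1,-0.03,0,255],[0,0,0,0.15,-0.03,0,255],[0,0,0,0.18,-0.022,0,255],[0,0,0,0.18,-0.014,0,255],[0,0,0,0.18,-0.008,0,255],[0,0,0,0.18,-0.003,0,255],[0,0,0,0.18,0.002,0,255],[0,0,0,0.18,0.007,0,255],[0,0,0,0.18,0.011,0,255]],
  ],
)

```text
time_s: 10.9
eef_pos: [0.6029, 0.106, 0.0932]
eef_rot: [-3.133, -0.002, 1.506]
contact_force: [-8.4, 4.3, -0.1]
finger_gap: 0.293
finger_force: 99.6
```

Emit:
step_arm(
  increments=[
    [[0,0,0,0,-0.015,0,255],[0,0,0,0,-0.03,0,255],[0,0,0,-0.05,-0.035,0,255],[0,0,0,-0.1,-0.035,0,255],[0,0,0,-0.15,-0.035,0,255],[0,0,0,-0.18,-0.025,0,255],[0,0,0,-0.18,-0.018,0,255],[0,0,0,-0.18,-0.011,0,255],[0,0,0,-0.18,-0.006,0,255],[0,0,0,-0.18,-0.001,0,255],[0,0,0,-0.18,0.003,0,255],[0,0,0,-0.18,0.006,0,255]],
  ],
)

```text
time_s: 12.4
eef_pos: [0.5975, -0.0736, 0.0929]
eef_rot: [-3.133, 0.001, 1.51]
contact_force: [-8.3, -3.6, -0.9]
finger_gap: 0.294
finger_force: 99.6
```

```bash
python3 -c "
from g import *
s=tool()[2];print(s['eef_pos'],s['contact_force']);bar(None)"
```

```text
[ 0.59752558 -0.07357359  0.09285647] [-8.33648643 -3.63454291 -0.89600641]
pad_left top [-0.0206  0.0944] 0.79
pad_left scene [-0.0168  0.0944] 0.9
pad_right scene [-0.0141 -0.0861] 0.57
```

Emit:
step_arm(
  increments=[
    [[0,0,0,0,-0.012,0,255],[0,0,0,0,-0.025,0,255],[0,0,0,0.05,-0.03,0,255],[0,0,0,0.1,-0.03,0,255],[0,0,0,0.15,-0.03,0,255],[0,0,0,0.18,-0.022,0,255],[0,0,0,0.18,-0.014,0,255],[0,0,0,0.18,-0.008,0,255],[0,0,0,0.18,-0.003,0,255],[0,0,0,0.18,0.002,0,255],[0,0,0,0.18,0.006,0,255],[0,0,0,0.18,0.009,0,255]],
  ],
)

```text
time_s: 14.25
eef_pos: [0.6177, 0.1051, 0.0931]
eef_rot: [-3.133, -0.002, 1.506]
contact_force: [-7.0, 4.2, -0.6]
finger_gap: 0.291
finger_force: 99.6
```

Emit:
step_arm(
  increments=[
    [[0,0,0,0,-0.015,0,255],[0,0,0,0,-0.03,0,255],[0,0,0,-0.05,-0.035,0,255],[0,0,0,-0.1,-0.035,0,255],[0,0,0,-0.15,-0.035,0,255],[0,0,0,-0.18,-0.025,0,255],[0,0,0,-0.18,-0.018,0,255],[0,0,0,-0.18,-0.011,0,255],[0,0,0,-0.18,-0.007,0,255],[0,0,0,-0.18,-0.003,0,255],[0,0,0,-0.18,0.0,0,255],[0,0,0,-0.18,0.003,0,255]],
  ],
)

```text
time_s: 15.75
eef_pos: [0.6096, -0.0743, 0.0931]
eef_rot: [-3.134, 0.001, 1.51]
contact_force: [-8.8, -3.1, 0.7]
finger_gap: 0.289
finger_force: 99.7
```

```bash
python3 -c "
from g import *
s=tool()[2];print(s['eef_pos'],s['contact_force']);bar(None)"
```

```text
[ 0.60964849 -0.0742848   0.09305445] [-8.77600979 -3.14849584  0.72156251]
pad_left scene [-0.0057  0.0955] 0.61
pad_right scene [ 0.0011 -0.0879] 0.58
```

Emit:
step_arm(
  increments=[
    [[0,0,0,0,0.002,0,255],[0,0,0,0,0.004,0,255],[0,0,0,0,0.004,0,255]],
  ],
)

```text
time_s: 16.48
eef_pos: [0.6122, -0.0745, 0.093]
eef_rot: [-3.13, 0.001, 1.511]
contact_force: [-13.0, -4.5, 4.2]
finger_gap: 0.292
finger_force: 100.1
```

Emit:
step_arm(
  increments=[
    [[0,0,0,0,0.002,0,255],[0,0,0,0,0.003,0,255],[0,0,0,0,0.003,0,255]],
  ],
)

```text
time_s: 16.85
eef_pos: [0.6128, -0.0745, 0.0927]
eef_rot: [-3.123, 0.001, 1.511]
contact_force: [-21.1, -3.6, 10.5]
finger_gap: 0.292
finger_force: 100.9
```

Emit:
step_arm(
  increments=[
    [[0,0,0,0,-0.015,0,255],[0,0,0,0,-0.03,0,255],[0,0,0,0.05,-0.035,0,255],[0,0,0,0.1,-0.035,0,255],[0,0,0,0.15,-0.035,0,255],[0,0,0,0.18,-0.028,0,255],[0,0,0,0.18,-0.022,0,255],[0,0,0,0.18,-0.016,0,255],[0,0,0,0.18,-0.011,0,255],[0,0,0,0.18,-0.007,0,255],[0,0,0,0.18,-0.004,0,255],[0,0,0,0.18,-0.002,0,255]],
  ],
)

```text
time_s: 18.35
eef_pos: [0.6254, 0.1045, 0.0933]
eef_rot: [-3.132, -0.001, 1.506]
contact_force: [-14.5, 2.2, 5.5]
finger_gap: 0.291
finger_force: 100.5
```

Emit:
step_arm(
  increments=[
    [[0,0,0,0,0.002,0,255],[0,0,0,0,0.002,0,255],[0,0,0,0,0.002,0,255]],
  ],
)

```text
time_s: 18.73
eef_pos: [0.6257, 0.1046, 0.093]
eef_rot: [-3.127, -0.001, 1.507]
contact_force: [-15.4, 3.3, 6.3]
finger_gap: 0.29
finger_force: 100.7
```

Emit:
step_arm(
  increments=[
    [[0,0,0,0,0.002,0,255],[0,0,0,0,0.002,0,255]],
  ],
)

```text
time_s: 18.98
eef_pos: [0.6263, 0.1047, 0.0931]
eef_rot: [-3.123, -0.001, 1.507]
contact_force: [-20.8, 2.6, 10.5]
finger_gap: 0.293
finger_force: 101.3
```

Emit:
step_arm(
  increments=[
    [[0,0,0,0,-0.015,0,255],[0,0,0,0,-0.04,0,255],[0,0,0,0,-0.07,-0.03,255],[0,0,0,-0.03,-0.1,-0.08,255],[0,0,0,-0.08,-0.118,-0.125,255],[0,0,0,-0.12,-0.118,-0.165,255],[0,0,0,-0.143,-0.118,-0.165,255],[0,0,0,-0.143,-0.118,-0.165,255],[0,0,0,-0.143,-0.118,-0.165,255]],
  ],
)

```text
time_s: 20.1
eef_pos: [0.5054, -0.0309, 0.2586]
eef_rot: [-3.141, -0.001, 1.507]
contact_force: [0.4, 0.5, -3.6]
finger_gap: 0.29
finger_force: 99.9
```

```bash
python3 -c "
from g import *
T=tool();a=shot('wrist');cv2.imwrite('pics/f.png',cv2.resize(a[0:270,200:560,::-1],(800,600)));print(T[0],T[2]['eef_rot']);bar(None)"
```

```text
[ 0.50541548 -0.03091451  0.25858506] [-3.14053238e+00 -6.83309520e-04  1.50705032e+00]
pad_left top [-0.0058  0.0935] 0.69
pad_left scene [0.0082 0.0966] 0.62
pad_right scene [-0.0045 -0.0862] 0.87
```

View pics/f.png

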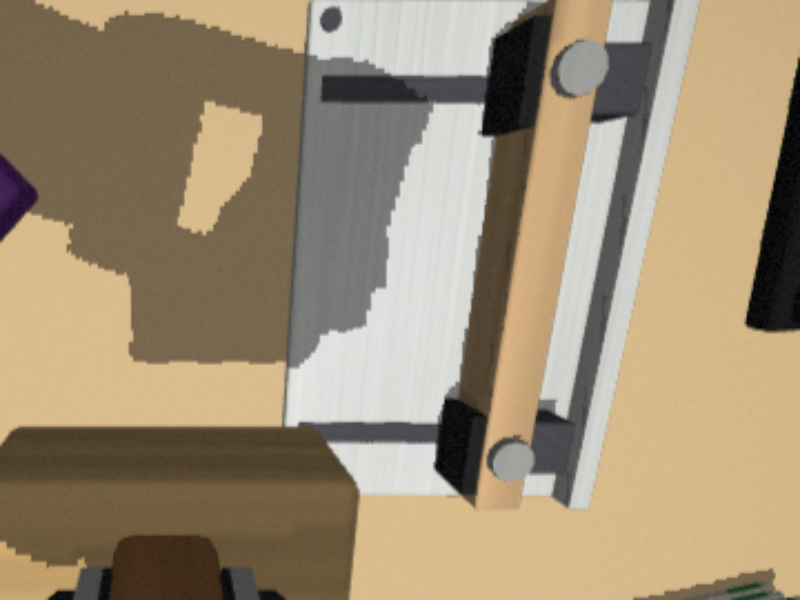

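Run:
```python
from h import *
T=tool()
f=lambda u,v,z:wray(((200+u*.45)/560,(v*.45)/420),z,T)
s1=f(581,69,.067);s2=f(512,459,.067);a=f(309,10,.01);b=f(287,425,.01)
y=lambda p,q:-np.degrees(np.arctan2((p-q)[0],(p-q)[1]))
print(s1,s2,y(s1,s2),y(a,b))
c1=f(690,50,.012);c2=f(590,507,.012);print(y(c1,c2))
c=np.array([.668,.0115]);g=np.array([[.998,-.063],[.063,.998]])
for s in(s1,s2,np.array([.64664401,.10615612]),np.array([.63627698,-.07084667])):print(g@(s[:2]-c))
```

```text
[0.69230333 0.10351286 0.067     ] [ 0.68049949 -0.07215298  0.067     ] -3.8442027719603797 -3.190730318121258
-3.748932811050553
[0.01845791 0.09335994]
[ 0.01774463 -0.0826982 ]
[-0.02727661  0.09312138]
[-0.02647173 -0.08418053]
```

The bar now rests on both stops: the studs have travelled 45.7 mm (left) and 44.2 mm (right), and both ends resist a 20 N push. Next I set the mallet back down.

Emit:
step_arm(
  increments=[
    [[0,0,0,-0.05,-0.003,0,255],[0,0,0,-0.1,-0.006,0,255],[0,0,0,-0.15,-0.01,0,255],[0,0,0,-0.2,-0.013,0,255],[0,0,0,-0.24,-0.013,0,255],[0,0,0,-0.267,-0.013,0.02,255],[0,0,0,-0.267,-0.013,0.06,255],[0,0,0,-0.267,-0.013,0.11,255],[0,0,0,-0.267,-0.013,0.15,255],[0,0,0,-0.267,-0.013,0.17,255],[0,0,0,-0.267,-0.013,0.177,255],[0,0,0,-0.267,-0.013,0.177,255]],
  ],
)

```text
time_s: 22.0
eef_pos: [0.4767, -0.2972, 0.0833]
eef_rot: [3.14, 0.001, 1.508]
contact_force: [0.1, -0.5, -1.7]
finger_gap: 0.292
finger_force: 99.8
```

Emit:
step_arm(
  increments=[
    [[0,0,0,0,0,0.003,255],[0,0,0,0,0,0.005,255],[0,0,0,0,0,0.007,255],[0,0,0,0,0,0.007,255]],
  ],
)

```text
time_s: 22.5
eef_pos: [0.4759, -0.2966, 0.0752]
eef_rot: [-3.141, -0.0, 1.508]
contact_force: [-0.3, 0.3, -3.1]
finger_gap: 0.292
finger_force: 99.8
```

Emit:
step_arm(
  increments=[
    [[0,0,0,0,0,0.001,255],[0,0,0,0,0,0.002,255],[0,0,0,0,0,0.002,255]],
  ],
)

```text
time_s: 22.88
eef_pos: [0.4761, -0.2969, 0.0748]
eef_rot: [-3.141, -0.0, 1.508]
contact_force: [-4.1, 3.1, 8.1]
finger_gap: 0.29
finger_force: 101.3
```

Emit:
step_arm(
  increments=[
    [[0,0,0,0,0,0.001,170],[0,0,0,0,0,0.001,120],[0,0,0,0,0,0.001,60],[0,0,0,0,0,0.001,0],[0,0,0,0,0,0.001,0],[0,0,0,0,0,0.001,0],[0,0,0,0,0,-0.03,0],[0,0,0,0,0,-0.08,0],[0,0,0,0,0,-0.13,0],[0,0,0,0,0,-0.17,0],[0,0,0,0,0,-0.17,0],[0,0,0,0,0,-0.17,0]],
  ],
)

```text
time_s: 24.38
eef_pos: [0.4755, -0.2963, 0.2423]
eef_rot: [-3.14, -0.001, 1.508]
contact_force: [-0.2, 0.4, -0.2]
finger_gap: 1.003
finger_force: 0.0
```

```bash
python3 -c "
from g import *
a=shot('scene');cv2.imwrite('pics/g.png',cv2.resize(a[:,:,::-1],(800,600)))
bar(None)"
```

```text
pad_left top [-0.0092  0.0905] 0.97
pad_left scene [0.0042 0.0957] 0.85
pad_right top [-0.0013 -0.0888] 0.62
pad_right scene [-0.0058 -0.0852] 0.65
```

View pics/g.png

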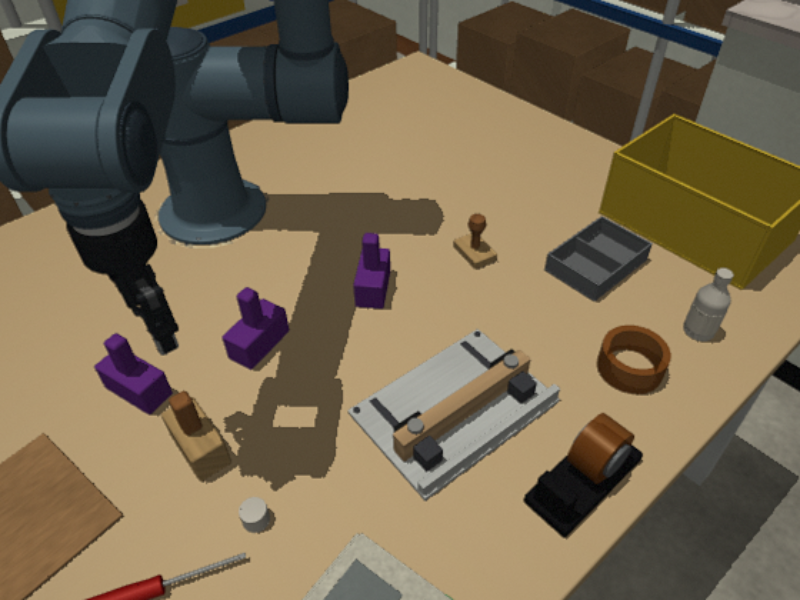

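The mallet (183,425) stands on its head on the bench with the gripper clear. The bar looks to be against the stops at (428,452) and (521,386), so I check it in one last crop.

```bash
python3 -c "
import cv2
a=cv2.imread('pics/g.png');cv2.imwrite('pics/i.png',cv2.resize(a[330:480,370:570],(800,600),interpolation=cv2.INTER_CUBIC))"
```

```text
(no output)
```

View pics/i.png

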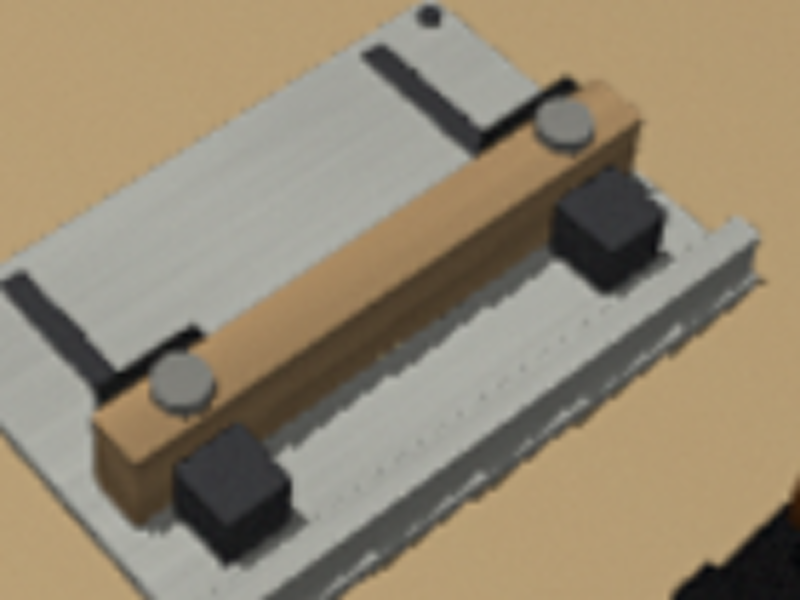

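Both stop blocks, at crop (230,490) and (608,225), touch the bar. I hand the job in.

```bash
python3 -c "
from workcell import manip
print(manip.sign_off())"
```

```text
the job is handed in; nothing more can be done
None
```

The bar is driven home against both stop blocks, the mallet stands back on its head on the bench with the gripper clear, and the job was handed in at about 24.5 s.

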